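# Refit the pivot stack of a drying-rack arm

### The arm

A 7-joint arm with a two-finger parallel gripper is mounted at the origin on the work surface. World frame = base frame: x ahead of the robot, y to its left, z up, the work surface at z = 0. Lengths are in m, angles in rad, forces in N, time in s.
With the tool pointing down it reaches from about 0.4 to 0.85 m from the base axis. Payload 4.5 kg.
Tool frame: the origin (TCP) lies between the finger pads; the fingertips stand 19 mm ahead of it and the grasp point (between the pads) is the TCP (r.tips_ahead is the distance from the TCP to the fingertips, in m); z points along the fingers, y is the line along which they close (so a half turn about z gives the same grasp; the last joint's range is limited). The gripper opens to 88 mm and grips with 3 to 60 N. Pads are 18 mm wide; open, the fingers measure 123 mm over their backs; the gripper's body (75 mm by 187 mm) begins 45 mm behind the grasp point.
Start: joints at [-1.089, 0.689, -0.195, 1.565, 0.157, 0.902, -0.215], TCP at [0.271, 0.563, 0.258] pointing down, gripper open.
Joint ranges: [-3.01, 3.01], [-0.46, 2.08], [-1.47, 1.51], [0.13, 2.56], [-1, 4.14], [0.04, 2.09], [-2.66, 2.66]. Speed limits (rad/s): [2.57, 2.57, 3.14, 3.14, 3.14, 3.14, 3.14].

### API

Orientations are given as a unit quaternion [x, y, z, w].
In Python, from plant import r, cams, models gives the robot as it stands. The module is installed in compiled form; this text tells all that it offers.
- The arm moves only by the tool jog_arm, never from a script. Its arguments are lists of equal length, an entry for each row: "turn": the turn, a rotation vector about the tool's x, y, z in rad, a list of three; "translation": the shift along the tool's x, y, z in m, a list of three; "grip": the closure, from 0 (fully open) to 1 (shut). In form: {"turn": [[ax, ay, az], ...], "translation": [[tx, ty, tz], ...], "grip": [grip, ...]}. A call has 1 to 20 rows; each row is the pose to reach, as a shift and turn from the pose commanded when the call began, along the tool's axes at that moment; what a row does not reach only later rows make up. A row lasts 1/8 s, in which the tool goes at most 62.5 mm and 10.7 degrees, less where a joint would pass 70% of its speed; a pose out of reach is approached as far as the arm can. A call with a gripper value outside its range is refused whole. The fingers move at their own pace and stop on an object; "force" is the grip in N (left out, the last holds). Time passes only in rows, so rows that repeat a pose let the fingers close. It gives the time, the measured TCP pose, the force, the opening and the grip force at its end, in the units of the state.
- r.get_state(): the state, without advancing time (a new reading comes with each control period).
- cams.snapshot(name): name is "side" or "top" or "wrist"; returns the picture (420x560x3 uint8, red, green, blue); there is no depth.
- cams.camera_params(name): a dict with "fx", "fy", "cx", "cy" (pixels), "eye" and "orientation" of the camera in the world. Camera axes: x right, y up, looking along -z (the intrinsics and any distortion apply to the point x, -y, -z); pixel columns grow to the right and rows downward; lengths in m; the calibration is good to about 2 mm. The wrist camera is an equidistant fisheye: a pixel r from the principal point sees the ray r / f radians off the axis. A picture is of the moment at which its call begins: read the wrist's pose just before it. camera_params takes no time and is no camera call; for the wrist camera it gives the pose at the moment of the call.
- r.finish_job(): hands the job in; it is judged then, once.
Trained networks look in the newest picture that a camera, given by its name, has taken for a name from the list of things; names that differ only in an ending like _2 or _b are one class to them, and where a whole thing is asked for, a point or a joint stands for the part that bears it (a point fixed in the world has none). Each returns a list of dicts, best first, with "p" (0 to 1); they miss things now and then, are a little off and sometimes report something else, mostly with a low value. They report only what shows in the picture. A call takes as long as a camera call. They do not tell look-alikes from the thing itself.
- models.find_in(camera, name): "position" ([x, y, z] in m, in world coordinates, good to about 4 mm: the middle of the surface that is visible of it).
- models.masks_of(camera, name): "pixels" (420x560 bool, what is visible of it).
- models.place_of(camera, name): "position" ([x, y, z] in m, in world coordinates, good to about 4 mm: a listed point, or the origin of a listed thing).
The state is a dict: "clock": time; "q": joint angles; "qd": joint speeds; "joint_torque": joint torques, N m; "tool_pos": TCP position; "eef_rot": TCP orientation; "contact_force": force on the tool from outside, world axes, zero at the start; "moment": the same for the moment, N m; "opening": opening from 0.0 (shut) to 1.0 (fully open); "finger_force": force on a finger pad.
Only numpy, scipy, OpenCV 4.12 (cv2) and the standard library are available. Lean on these libraries where they do the work, as an engineer would, in place of code of your own. Each camera call takes 0.05 s, during which the arm holds its last target. There are 200 camera calls.

### The job

Rebuild the pivot of the folded drying-rack arm in its black clamp: slide the white bearing bush onto the upright stud right down to the blue sprung collar, then the steel washer on top of it, then the orange retainer ring, and press the retainer down against the spring until the stud's catches snap out over it and hold the stack when you let go. Press gently, so that the blue collar never comes near its hard stop and the parts are not crushed, and leave the spray bottle, the peg pot and the scoop alone.

Things in the scene. Friction and masses are not known exactly. Their poses are not given: they have to be found in the camera images.
- clamp: Black plastic clamp fixed to the worktop: foot 100 x 90 x 12 mm, block 64 x 60 mm, top 45 mm up. Origin under the block's centre at worktop height, z up. A folded aluminium rack arm (two 14 mm tubes, 38 mm high at most) runs along the clamp's +x axis to 233 mm from the origin. An upright steel stud, 22 mm diameter, is screwed into the middle of the block's top.
- seat (a point): Nominal seat: centre of the blue collar's top face if the stud were screwed fully in (62 mm above the clamp's origin). NOT EXACT: the real stud with its collar and catches stands 0 to 12 mm higher, its axis up to 2 mm aside in clamp x and in clamp y; feel for the real place. All heights below count from the real seat.
- tip (a point): Nominal tip of the stud, 56 mm above the seat (as inexact as the seat). The stud is a 22 mm cylinder up to 47 mm above the seat, then a cone that narrows to 10 mm diameter at the tip.
- catches (a point): Nominal underside of the catches on the stud axis, 29.5 mm above the seat (as inexact). Three brass spring catches, 120 degrees apart, stick out to 15 mm radius: flat below, sloping above, in to the stud at 46 mm. Each ring must be pushed down over them (about 2 to 8 N in all, as friction has it); just let go on top of them it stays there. Below them it slides freely.
- collar (a joint): Travel of the blue collar (46 mm diameter) at the stud's foot, which the stack stands on: m pressed down, 0 when free. Spring: 2 N to start, then 2.5 N per mm; hard stop at 7 mm, over 5 mm counts as crushed. The rings total 32 mm, so it must go down about 3 to 4 mm (9 to 12 N) before the catches snap out over the retainer; then it stays at about 2.5 mm.
- bush: White plastic bearing bush, a plain ring: outer diameter 40 mm, bore 25 mm, 14 mm high. About 40 g. Lies flat, axis upright. Origin at the centre of its underside, z along the axis.
- washer: Thick steel washer: outer diameter 52 mm, bore 25 mm, 6 mm high. About 60 g. Lies flat. Origin at the centre of its underside, z along the axis.
- retainer: Orange plastic retainer ring: outer diameter 45 mm, bore 25 mm, 12 mm high. About 30 g. Lies flat. Origin at the centre of its underside, z along the axis. Either face may be up.
- spray: Closed orange spray bottle with white head, 68 mm diameter, 199 mm high, standing. Bystander. Origin under its centre.
- pegpot: White ceramic pot with clothes pegs, 90 mm diameter at the rim, 97 mm high with the pegs. Bystander. Origin under its centre.
- scoop: Aluminium scoop lying flat: bowl 85 x 60 x 35 mm about its origin (centre of the underside), handle 16 mm thick to 127 mm along its +x. Bystander.
Not all that is in view belongs to the job. Of the things like the retainer, leave any that is pink; of the rest the larger one is meant. Of the things that look like the bush, the smaller one is meant.

How it is judged:
On the way, in this order (a step that is already met when the one before it is completed fails the run):
1. the bush is on the stud, down on the collar (horizontal distance between bush and seat below 0.006 m and z of bush in the frame of clamp between 0.054 and 0.0755 m and angle between bush's own z axis and vertical below 0.12 rad), for 0.2 s.
2. then the washer is on the stud, flat on the bush (all of step 1 and horizontal distance between washer and bush below 0.0045 m and z of washer in the frame of bush between 0.0125 and 0.0165 m and angle between washer's own z axis and vertical below 0.12 rad), for 0.2 s.
3. then the retainer is on the stud above the washer and the collar is pressed down by the stack (all of step 2 and horizontal distance between retainer and washer below 0.0045 m and z of retainer in the frame of washer between 0.0045 and 0.0085 m and angle between retainer's own z axis and vertical below 0.12 rad and value of joint collar above 0.0016 m), for 0.2 s.
At the end, for the whole second after the job is handed in: On the stud from below: bush (within 6 mm of the seat axis), washer, retainer, each level (under 0.12 rad) and lying on the one below (within 2.5 mm), held by the catches so that the collar stays pressed down more than 1.6 mm with the robot away; all at rest (all of step 3 and linear speed of each of bush, washer, retainer below 0.01 m/s); the robot touches nothing.
It fails at once if the blue collar is pushed further than 5 mm (crushed towards its hard stop) (value of joint collar above 0.005 m).
It fails at once if the stack is pressed with more than 25 N (contact force between retainer and washer above 25 N or contact force between washer and bush above 25 N).
It fails at once if a bystander is moved by more than 15 mm (distance of any of spray, pegpot, scoop from where it was at the start of the episode above 0.015 m).
It also fails if it takes over 72 s, if anything falls off the work surface, if the arm or the gripper's body presses on something with over 40 N, if the wrist force passes 120 N, or if a joint passes its speed limit or range.

## Working session

There is one attempt and no reset: what is moved stays moved. The work goes in short steps, Python scripts to look and compute and a tool call to move; the robot and the scene stay as the last step left them, time stands still between calls to the robot, and variables do not carry over. Pictures are saved under pics/ and viewed, at most 10 in all, crops included, and the job is handed in when it is done.

Besides the shell and the picture viewer there is one more tool, called after ">>>" as name(argument=value, ...) on one line, values as JSON. jog_arm: Moves the arm, as the interface text tells. Its arguments: {"type":"object","properties":{"turn":{"type":"array"},"translation":{"type":"array"},"grip":{"type":"array"},"force":{"type":"number"}},"required":["turn","translation","grip"]}

```bash
mkdir -p pics; cat > h.py <<'E'
import numpy as np, cv2
from plant import r,cams,models
from scipy.spatial.transform import Rotation as R
def save(name,fn):
    im=cams.snapshot(name); cv2.imwrite('pics/'+fn,im[:,:,::-1]); return im
def ray(name,u,v,p=None):
    p=p or cams.camera_params(name)
    x,y=(u-p['cx'])/p['fx'],(v-p['cy'])/p['fy']
    if name=='wrist':
        t=np.hypot(x,y); s=np.sin(t)/max(t,1e-9); d=np.array([x*s,-y*s,-np.cos(t)])
    else: d=np.array([x,-y,-1.])
    return np.array(p['eye']),R.from_quat(p['orientation']).apply(d)
def at(name,u,v,z,p=None):
    e,d=ray(name,u,v,p); return e+d*(z-e[2])/d[2]
E
python3 - <<'E'
from h import *
a=save('top','t1.png');
for n in ['clamp','seat','tip','bush','washer','retainer','spray','pegpot','scoop']:
    print(n,[(np.round(d['position'],3).tolist(),round(d['p'],2)) for d in models.place_of('top',n)][:4])
b=save('side','s1.png')
for n in ['seat','tip','bush','retainer']:
    print(n,[(np.round(d['position'],3).tolist(),round(d['p'],2)) for d in models.place_of('side',n)][:4])
for c in ['top','side','wrist']: print(c,cams.camera_params(c))
s=r.get_state();print(s['clock'],s['tool_pos'],s['eef_rot'],s['opening'],s['contact_force'],r.tips_ahead)
E
```

```text
clamp [([0.534, 0.143, 0.004], 0.96)]
seat [([0.53, 0.15, 0.065], 0.89)]
tip [([0.531, 0.147, 0.119], 0.86)]
bush [([0.58, -0.073, -0.0], 0.74), ([0.584, -0.165, -0.004], 0.67)]
washer [([0.461, -0.269, -0.001], 0.61), ([0.528, 0.146, 0.064], 0.25)]
retainer [([0.372, -0.287, 0.003], 0.65), ([0.462, -0.274, -0.0], 0.58), ([0.537, -0.275, -0.003], 0.49)]
spray [([0.655, -0.359, 0.003], 0.55)]
pegpot [([0.383, 0.35, -0.001], 0.96)]
scoop [([0.739, -0.133, 0.003], 0.73)]
seat [([0.536, 0.145, 0.062], 0.57)]
tip [([0.459, -0.264, 0.002], 0.37)]
bush [([0.584, -0.166, -0.001], 0.6), ([0.582, -0.076, -0.002], 0.51)]
retainer [([0.456, -0.269, -0.001], 0.87), ([0.375, -0.287, -0.001], 0.79), ([0.531, -0.276, -0.001], 0.55)]
top {'fx': 511.40909681164044, 'fy': 511.40909681164044, 'cx': 285.773437809566, 'cy': 211.36972001574634, 'eye': array([0.40585213, 0.01451502, 1.20449058]), 'orientation': array([-0.04938158,  0.05645868,  0.70970985, -0.70048969])}
side {'fx': 507.33350074727065, 'fy': 507.33350074727065, 'cx': 278.7518127370525, 'cy': 203.3894518957756, 'eye': array([-0.03622909, -0.72101302,  0.88055494]), 'orientation': array([ 0.40939871, -0.14108321, -0.31285633,  0.84534557])}
wrist {'fx': 325.19226210127806, 'fy': 325.19226210127806, 'cx': 276.3192757039786, 'cy': 207.59658033514012, 'eye': array([0.20293053, 0.59688513, 0.38504217]), 'orientation': array([-0.12418135, -0.07824522,  0.52729069,  0.83691171])}
0.75 [0.27058409 0.5634157  0.25777484] [2.22001034e-01 9.75046428e-01 5.87669726e-05 6.17656758e-06] 1.002675811545179 [-0.41146698 -0.13200084  0.24851847] 0.019
```

View pics/t1.png

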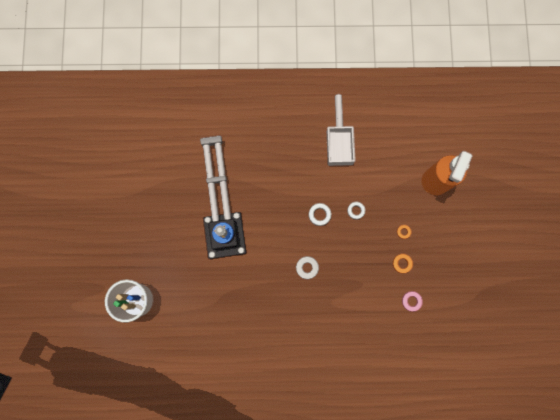

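View pics/s1.png

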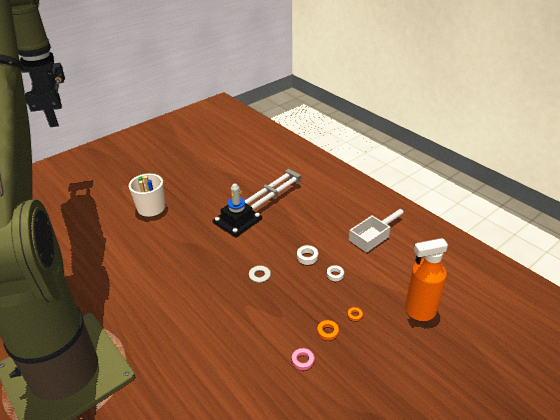

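```bash
cat > m.py <<'E'
from h import *
def ringc(cam,im,u,v,h,w=18):
    c=im[v-w:v+w+1,u-w:u+w+1].astype(int)
    bg=np.median(np.concatenate([c[0],c[-1],c[:,0],c[:,-1]]),0)
    m=(np.abs(c-bg).sum(2)>110).astype(np.uint8)
    n,l,st,ce=cv2.connectedComponentsWithStats(m); k=1+np.argmax(st[1:,4])
    pts=np.argwhere(l==k)[:,::-1].astype(np.float32)
    e=cv2.fitEllipse(cv2.convexHull(pts)); uu,vv=e[0][0]+u-w,e[0][1]+v-w
    P=at(cam,uu,vv,h)
    d=np.linalg.norm(P-cams.camera_params(cam)['eye'])
    return np.round(P,4),np.round(np.array(e[1])*d/510*1000,1)
t=cv2.imread('pics/t1.png')[:,:,::-1]; s=cv2.imread('pics/s1.png')[:,:,::-1]
for n,a,b,h in [('bush',(357,210),(335,272),.007),('bush?',(320,214),(307,255),.007),('washer',(307,268),(259,273),.003),('ret',(403,263),(328,329),.006),('ret?',(404,232),(355,314),.006)]:
    print(n,ringc('top',t,*a,h),ringc('side',s,*b,h))
E
python3 m.py
python3 - <<'E'
import cv2,numpy as np
t=cv2.imread('pics/t1.png');s=cv2.imread('pics/s1.png')
a=cv2.resize(t[190:290,290:430],None,fx=4,fy=4)
a2=cv2.resize(t[200:270,190:260],None,fx=5,fy=4,interpolation=2)
b=cv2.resize(s[170:240,200:275],(400,280),interpolation=2)
o=np.zeros((600,800,3),np.uint8);o[:a.shape[0]//1,:560]=a[:600]
c=cv2.resize(t[205:265,195:255],(200,200),interpolation=2);d=cv2.resize(s[175:235,205:265],(240,240),interpolation=2)
o[:200,570:770]=c;o[300:540,560:800]=d
cv2.imwrite('pics/c1.png',o)
E
```

```text
bush (array([ 0.5883, -0.1654,  0.007 ]), array([41.9, 42.4])) (array([ 0.5844, -0.1634,  0.007 ]), array([41.5, 43. ]))
bush? (array([ 0.5797, -0.0786,  0.007 ]), array([53.4, 53.8])) (array([ 0.5784, -0.0755,  0.007 ]), array([51. , 54.1]))
washer (array([ 0.4544, -0.0464,  0.003 ]), array([52.7, 53.5])) (array([ 0.4533, -0.0453,  0.003 ]), array([40.7, 52.6]))
ret (array([ 0.4608, -0.2704,  0.006 ]), array([43.5, 45.1])) (array([ 0.4601, -0.2676,  0.006 ]), array([41.7, 46.4]))
ret? (array([ 0.5356, -0.2769,  0.006 ]), array([30.7, 32.6])) (array([ 0.5346, -0.2755,  0.006 ]), array([27.7, 33.1]))
```

View pics/c1.png

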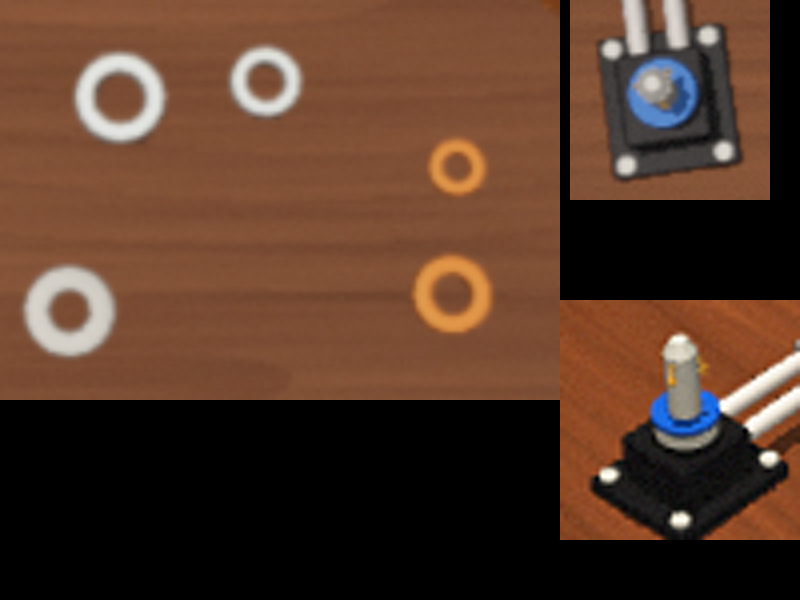

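```bash
python3 - <<'E'
from h import *
def tri(a,b):
    A=np.zeros((3,3));y=np.zeros(3);L=[ray('top',*a),ray('side',*b)]
    for e,d in L:
        d=d/np.linalg.norm(d);P=np.eye(3)-np.outer(d,d);A+=P;y+=P@e
    X=np.linalg.solve(A,y);return X.round(4),[round(float(np.linalg.norm(np.cross(X-e,d/np.linalg.norm(d)))),4) for e,d in L]
print('tip',tri((220.5,230.5),(235,184.7)));print('collar',tri((222.9,232.9),(236.3,202.5)))
t=cv2.imread('pics/t1.png')[:,:,::-1].astype(int)
m=((t[:,:,2]>t[:,:,0]+50)&(t[:,:,2]>110)).astype(np.uint8);m[:, :190]=0;m[:,260:]=0;m[:200]=0;m[270:]=0
e=cv2.fitEllipse(cv2.convexHull(np.argwhere(m)[:,::-1].astype(np.float32)));print(e)
for z in(.062,.068,.074):print(at('top',*e[0],z).round(4))
# screws
S=[(195+(x-570)*.3,205+y*.3) for x,y in[(612,48),(708,35),(723,150),(626,165)]]
W=np.array([at('top',*p,.013) for p in S]);print(W.round(4),W.mean(0).round(4)); d=(W[0]+W[1]-W[2]-W[3])/2;print(np.arctan2(d[1],d[0]))
s=r.get_state();T=R.from_quat(s['eef_rot']);print(T.as_matrix().round(3))
for P in[(.5,.15,.30),(.587,-.1645,.15),(.5875,-.1645,.022)]:print(T.inv().apply(np.array(P)-s['tool_pos']).round(3))
p=cams.camera_params('wrist');print('cam in tool',T.inv().apply(p['eye']-s['tool_pos']).round(4),(T.inv()*R.from_quat(p['orientation'])).as_matrix().round(3))
E
```

```text
tip (array([0.5298, 0.1418, 0.1224]), [0.0001, 0.0001])
collar (array([0.5306, 0.1435, 0.0637]), [0.0004, 0.0004])
((222.17788696289062, 232.43809509277344), (20.715057373046875, 20.892906188964844), 20.843530654907227)
[0.5322 0.1451 0.062 ]
[0.5316 0.1445 0.068 ]
[0.5309 0.1438 0.074 ]
[[0.5688 0.1851 0.013 ]
 [0.5773 0.1175 0.013 ]
 [0.496  0.107  0.013 ]
 [0.4864 0.1746 0.013 ]] [0.5321 0.1461 0.013 ]
0.12764469394290703
[[-0.901  0.433  0.   ]
 [ 0.433  0.901  0.   ]
 [ 0.     0.    -1.   ]]
[-0.386 -0.273 -0.042]
[-0.6   -0.519  0.108]
[-0.601 -0.519  0.236]
cam in tool [ 0.0755  0.0009 -0.1273] [[ 0.001  0.957  0.29 ]
 [ 1.    -0.001 -0.   ]
 [ 0.     0.29  -0.957]]
```

>>> jog_arm(turn=[[0, 0, 0], [0, 0, 0], [0, 0, 0], [0, 0, 0], [0, 0, 0], [0, 0, 0], [0, 0, 0], [0, 0, 0], [0, 0, 0], [0, 0, 0], [0, 0, 0]], translation=[[-0.416, -0.266, 0], [-0.416, -0.266, 0], [-0.416, -0.266, 0], [-0.416, -0.266, 0], [-0.416, -0.266, 0], [-0.416, -0.266, 0], [-0.416, -0.266, 0], [-0.416, -0.266, 0], [-0.416, -0.266, 0], [-0.416, -0.266, 0], [-0.416, -0.266, 0]], grip=[0, 0, 0, 0, 0, 0, 0, 0, 0, 0, 0], force=20)

```text
clock: 2.12
tool_pos: [0.5296, 0.1454, 0.2578]
eef_rot: [0.22, 0.975, 0.0, -0.0]
contact_force: [-0.4, -0.5, 0.2]
opening: 1.001
finger_force: 0.0
```

```bash
python3 - <<'E'
from h import *
import pickle
s=r.get_state();p=cams.camera_params('wrist');save('wrist','w1.png');pickle.dump((s,p),open('w1.pkl','wb'))
print(s['clock'],s['tool_pos'],s['eef_rot'])
for n in['tip','seat']:print(n,[(d['position'],d['p']) for d in models.place_of('wrist',n)])
E
```

```text
2.125 [0.52960414 0.14543701 0.25782468] [ 2.20436430e-01  9.75401189e-01  4.69029957e-04 -2.83750591e-04]
tip [([0.5291, 0.1478, 0.1175], 0.68)]
seat [([0.7418, -0.1271, 0.0022], 0.72)]
```

View pics/w1.png

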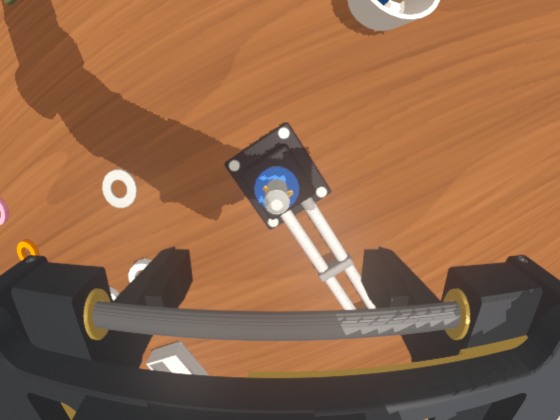

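```bash
python3 - <<'E'
from h import *
import pickle
s,p=pickle.load(open('w1.pkl','rb'))
im=cv2.imread('pics/w1.png')[:,:,::-1].astype(int)
m=((im[:,:,2]>im[:,:,0]+50)&(im[:,:,2]>100)).astype(np.uint8);m[:150]=0;m[230:]=0;m[:,:230]=0;m[:,330:]=0
e=cv2.fitEllipse(cv2.convexHull(np.argwhere(m)[:,::-1].astype(np.float32)));print(e)
for z in(.062,.066,.07):print('col',at('wrist',*e[0],z,p).round(4))
for z in(.118,.122,.126):print('tip',at('wrist',277,200,z,p).round(4))
for n,u,v in[('w',119,189)]:print(at('wrist',u,v,.003,p).round(4))
T=R.from_quat(s['eef_rot'])
for P in[(.586,-.1645,.10),(.586,-.1645,.021)]:print(T.inv().apply(np.array(P)-s['tool_pos']).round(4))
E
```

```text
((276.2679748535156, 188.2572479248047), (43.68696212768555, 44.78031921386719), 89.46863555908203)
col [0.5317 0.1456 0.062 ]
col [0.5308 0.1461 0.066 ]
col [0.53   0.1465 0.07  ]
tip [0.5292 0.1475 0.118 ]
tip [0.5282 0.148  0.122 ]
tip [0.5272 0.1484 0.126 ]
[ 0.4551 -0.046   0.003 ]
[-0.1843 -0.2557  0.1575]
[-0.1844 -0.2558  0.2365]
```

>>> jog_arm(turn=[[0, 0, 0], [0, 0, 0], [0, 0, 0], [0, 0, 0], [0, 0, 0], [0, 0, 0], [0, 0, 0], [0, 0, 0], [0, 0, 0]], translation=[[-0.036, -0.05, 0], [-0.072, -0.1, 0], [-0.1, -0.14, 0.03], [-0.13, -0.18, 0.06], [-0.155, -0.215, 0.1], [-0.1843, -0.2557, 0.14], [-0.1843, -0.2557, 0.1575], [-0.1843, -0.2557, 0.1575], [-0.1843, -0.2557, 0.1575]], grip=[0, 0, 0, 0, 0, 0, 0, 0, 0])

```text
clock: 3.4
tool_pos: [0.5869, -0.1644, 0.1013]
eef_rot: [0.221, 0.975, 0.001, 0.001]
contact_force: [0.3, 0.8, 0.2]
opening: 1.001
finger_force: 0.0
```

```bash
cat > look.py <<'E'
from h import *
import sys
# usage: look.py file thing halfheight expectedx y
fn,thing,z,x,y=sys.argv[1],sys.argv[2],*map(float,sys.argv[3:6])
s=r.get_state();p=cams.camera_params('wrist');im=save('wrist',fn)
T=R.from_quat(s['eef_rot']);print(s['clock'],s['tool_pos'],s['eef_rot'])
for d in models.masks_of('wrist',thing):
    m=d['pixels'].astype(np.uint8);pts=np.argwhere(m)[:,::-1].astype(np.float32)
    if len(pts)<30: continue
    e=cv2.fitEllipse(cv2.convexHull(pts));P=at('wrist',*e[0],z,p)
    if np.hypot(P[0]-x,P[1]-y)<.03: print(d['p'],e,P.round(4),'tool shift to it',T.inv().apply(P-s['tool_pos']).round(4))
E
python3 look.py w2.png bush .007 .586 -.1645
```

```text
3.4 [ 0.58685056 -0.16436709  0.10133611] [2.20523071e-01 9.75381116e-01 8.12484516e-04 7.70746127e-04]
0.79 ((276.20831298828125, 218.40806579589844), (56.31673812866211, 57.13715744018555), 2.3832526206970215) [ 0.5873 -0.1634  0.007 ] tool shift to it [0.0001 0.0009 0.0943]
```

View pics/w2.png

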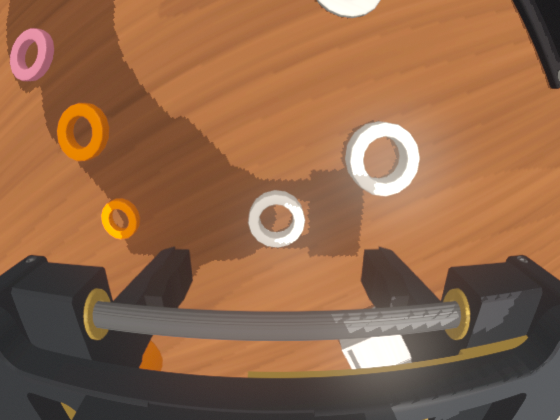

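>>> jog_arm(turn=[[0, 0, 0], [0, 0, 0], [0, 0, 0], [0, 0, 0], [0, 0, 0], [0, 0, 0], [0, 0, 0], [0, 0, 0]], translation=[[0, 0.001, 0.04], [0, 0.001, 0.07], [0, 0.001, 0.08], [0, 0.001, 0.08], [0, 0.001, 0.08], [0, 0.001, 0.08], [0, 0.001, 0.08], [0, 0.001, 0.08]], grip=[0, 0, 0, 0, 1, 1, 1, 1], force=25)

```text
clock: 4.5
tool_pos: [0.5864, -0.1659, 0.0204]
eef_rot: [0.222, 0.975, 0.0, 0.0]
contact_force: [0.5, 0.1, 0.3]
opening: 0.575
finger_force: 0.0
```

>>> jog_arm(turn=[[0, 0, 0], [0, 0, 0], [0, 0, 0], [0, 0, 0], [0, 0, 0], [0, 0, 0], [0, 0, 0], [0, 0, 0], [0, 0, 0], [0, 0, 0], [0, 0, 0], [0, 0, 0], [0, 0, 0], [0, 0, 0]], translation=[[0, 0, 0], [0, 0, 0], [0, 0, 0], [0, 0, -0.03], [0, 0, -0.08], [0.03, 0.04, -0.12], [0.06, 0.08, -0.15], [0.09, 0.12, -0.16], [0.12, 0.165, -0.16], [0.15, 0.21, -0.16], [0.1856, 0.2562, -0.16], [0.1856, 0.2562, -0.16], [0.1856, 0.2562, -0.16], [0.1856, 0.2562, -0.16]], grip=[1, 1, 1, 1, 1, 1, 1, 1, 1, 1, 1, 1, 1, 1])

```text
clock: 6.25
tool_pos: [0.5303, 0.1432, 0.1801]
eef_rot: [0.224, 0.975, -0.001, 0.0]
contact_force: [0.2, -0.9, -0.4]
opening: 0.441
finger_force: 25.0
```

```bash
python3 look.py w3.png bush .165 .53 .145; python3 -c "
from h import *
im=save('side','s3.png')
a=cv2.imread('pics/w3.png')[140:300,190:370];b=im[120:240,170:310,::-1]
o=np.zeros((420,800,3),np.uint8);o[:356,:400]=cv2.resize(a,(400,356));o[:342,400:]=cv2.resize(b,(400,342));cv2.imwrite('pics/c3.png',o)
s=r.get_state();print(s['tool_pos'],s['contact_force'],s['opening'],s['finger_force'])"
```

```text
6.25 [0.53026601 0.14320816 0.18008902] [ 2.23538028e-01  9.74694956e-01 -6.94981711e-04  9.89654262e-05]
0.96 ((276.2565612792969, 272.414306640625), (82.0564956665039, 84.7520523071289), 105.29039764404297) [0.5317 0.1435 0.165 ] tool shift to it [-0.0012  0.0009  0.0151]
[0.53024212 0.14388287 0.1801625 ] [ 0.0121943  -0.06600197 -0.85550787] 0.4392745818925283 24.999921654816717
```

View pics/c3.png

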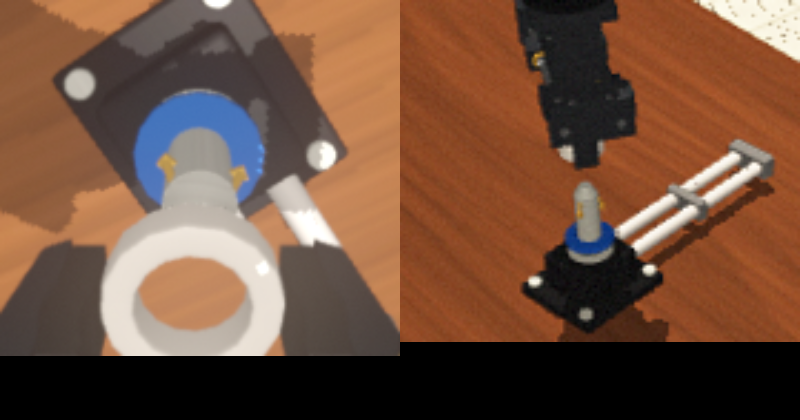

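>>> jog_arm(turn=[[0, 0, 0], [0, 0, 0], [0, 0, 0], [0, 0, 0], [0, 0, 0]], translation=[[0.0015, 0.0015, 0.02], [0.0015, 0.0015, 0.035], [0.0015, 0.0015, 0.045], [0.0015, 0.0015, 0.048], [0.0015, 0.0015, 0.048]], grip=[1, 1, 1, 1, 1])

```text
clock: 7.02
tool_pos: [0.5298, 0.1466, 0.1323]
eef_rot: [0.222, 0.975, -0.0, 0.0]
contact_force: [2.4, -2.5, 0.8]
opening: 0.446
finger_force: 25.0
```

>>> jog_arm(turn=[[0, 0, 0], [0, 0, 0], [0, 0, 0]], translation=[[-0.0012, -0.0006, 0], [-0.0012, -0.0006, 0.002], [-0.0012, -0.0006, 0.002]], grip=[1, 1, 1])

```text
clock: 7.4
tool_pos: [0.5303, 0.1464, 0.1302]
eef_rot: [0.222, 0.975, 0.0, 0.0]
contact_force: [1.5, -1.2, -0.6]
opening: 0.439
finger_force: 25.0
```

>>> jog_arm(turn=[[0, 0, 0], [0, 0, 0], [0, 0, 0], [0, 0, 0], [0, 0, 0]], translation=[[-0.001, -0.0004, 0.003], [-0.001, -0.0004, 0.008], [-0.001, -0.0004, 0.014], [-0.001, -0.0004, 0.02], [-0.001, -0.0004, 0.02]], grip=[1, 1, 1, 1, 1])

```text
clock: 8.02
tool_pos: [0.5303, 0.1456, 0.1094]
eef_rot: [0.222, 0.975, -0.0, -0.001]
contact_force: [1.4, 0.1, -1.1]
opening: 0.438
finger_force: 25.0
```

>>> jog_arm(turn=[[0, 0, 0], [0, 0, 0], [0, 0, 0], [0, 0, 0], [0, 0, 0]], translation=[[-0.0005, 0, 0.005], [-0.0005, 0, 0.01], [-0.0005, 0, 0.015], [-0.0005, 0, 0.018], [-0.0005, 0, 0.018]], grip=[1, 1, 1, 1, 1])

```text
clock: 8.65
tool_pos: [0.531, 0.1454, 0.0919]
eef_rot: [0.222, 0.975, -0.0, -0.0]
contact_force: [0.4, -2.2, -0.3]
opening: 0.44
finger_force: 25.0
```

>>> jog_arm(turn=[[0, 0, 0], [0, 0, 0], [0, 0, 0]], translation=[[0, 0, 0.002], [0, 0, 0.004], [0, 0, 0.004]], grip=[1, 1, 1])

```text
clock: 9.02
tool_pos: [0.5311, 0.1453, 0.0881]
eef_rot: [0.222, 0.975, -0.0, -0.0]
contact_force: [-0.4, 0.3, -0.6]
opening: 0.44
finger_force: 25.0
```

>>> jog_arm(turn=[[0, 0, 0], [0, 0, 0], [0, 0, 0]], translation=[[0, 0, 0.0015], [0, 0, 0.003], [0, 0, 0.003]], grip=[1, 1, 1])

```text
clock: 9.4
tool_pos: [0.5313, 0.1454, 0.0853]
eef_rot: [0.222, 0.975, 0.0, 0.0]
contact_force: [0.1, -0.2, 2.5]
opening: 0.439
finger_force: 25.0
```

>>> jog_arm(turn=[[0, 0, 0], [0, 0, 0], [0, 0, 0], [0, 0, 0], [0, 0, 0], [0, 0, 0], [0, 0, 0], [0, 0, 0], [0, 0, 0], [0, 0, 0], [0, 0, 0], [0, 0, 0], [0, 0, 0]], translation=[[0, 0, 0], [0, 0, 0], [0, 0, -0.01], [0, 0, -0.05], [0, 0, -0.09], [-0.002, -0.03, -0.1], [-0.006, -0.09, -0.1], [-0.01, -0.15, -0.08], [-0.0137, -0.19, -0.04], [-0.0137, -0.2057, -0.01], [-0.0137, -0.2057, -0.01], [-0.0137, -0.2057, -0.01], [-0.0137, -0.2057, -0.01]], grip=[0, 0, 0, 0, 0, 0, 0, 0, 0, 0, 0, 0, 0])

```text
clock: 11.02
tool_pos: [0.4559, -0.0448, 0.0964]
eef_rot: [0.221, 0.975, 0.001, 0.001]
contact_force: [1.0, -0.7, -0.8]
opening: 0.996
finger_force: 0.0
```

```bash
python3 look.py w4.png washer .003 .4545 -.046; python3 -c "
from h import *
im=save('side','s4.png')
for d in models.place_of('side','bush'):print(d)
a=cv2.imread('pics/w4.png')[100:300,170:390];b=im[150:250,170:310,::-1]
o=np.zeros((420,800,3),np.uint8);o[:364,:400]=cv2.resize(a,(400,364));o[:285,400:]=cv2.resize(b,(400,285));cv2.imwrite('pics/c4.png',o)"
```

```text
11.025 [ 0.45589049 -0.04475811  0.09640878] [2.21137989e-01 9.75241175e-01 7.87165693e-04 1.42149605e-03]
0.65 ((273.1706848144531, 216.27223205566406), (68.74342346191406, 71.74225616455078), 83.03704833984375) [ 0.4538 -0.045   0.003 ] tool shift to it [ 0.002  -0.0013  0.0934]
{'position': [0.5818, -0.0778, -0.0018], 'p': 0.7}
{'position': [0.527, 0.1419, 0.0714], 'p': 0.47}
```

View pics/c4.png

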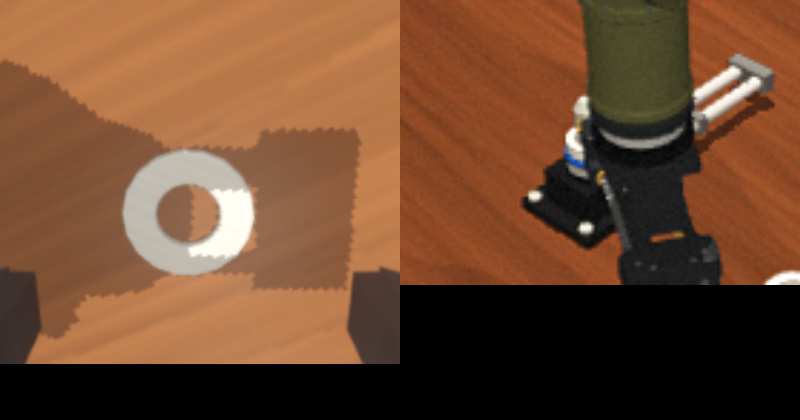

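>>> jog_arm(turn=[[0, 0, 0], [0, 0, 0], [0, 0, 0], [0, 0, 0], [0, 0, 0], [0, 0, 0], [0, 0, 0], [0, 0, 0], [0, 0, 0], [0, 0, 0]], translation=[[0.002, -0.0013, 0.04], [0.002, -0.0013, 0.068], [0.002, -0.0013, 0.0755], [0.002, -0.0013, 0.0755], [0.002, -0.0013, 0.0755], [0.002, -0.0013, 0.0755], [0.002, -0.0013, 0.0755], [0.002, -0.0013, 0.0755], [0.002, -0.0013, 0.0755], [0.002, -0.0013, 0.0755]], grip=[0, 0, 0, 0, 1, 1, 1, 1, 1, 1], force=30)

```text
clock: 12.48
tool_pos: [0.4524, -0.0461, 0.0199]
eef_rot: [0.222, 0.975, 0.0, 0.0]
contact_force: [0.1, -0.4, 1.3]
opening: 0.574
finger_force: 30.0
```

>>> jog_arm(turn=[[0, 0, 0], [0, 0, 0], [0, 0, 0], [0, 0, 0], [0, 0, 0], [0, 0, 0], [0, 0, 0], [0, 0, 0], [0, 0, 0], [0, 0, 0], [0, 0, 0], [0, 0, 0]], translation=[[0, 0, -0.03], [0, 0, -0.08], [0.002, 0.03, -0.13], [0.004, 0.08, -0.15], [0.007, 0.13, -0.15], [0.01, 0.18, -0.15], [0.0118, 0.2067, -0.15], [0.0118, 0.2067, -0.15], [0.0118, 0.2067, -0.15], [0.0118, 0.2067, -0.13], [0.0118, 0.2067, -0.114], [0.0118, 0.2067, -0.114]], grip=[1, 1, 1, 1, 1, 1, 1, 1, 1, 1, 1, 1])

```text
clock: 13.98
tool_pos: [0.5302, 0.1439, 0.1327]
eef_rot: [0.222, 0.975, -0.001, -0.001]
contact_force: [0.6, -0.0, -0.3]
opening: 0.572
finger_force: 30.0
```

>>> jog_arm(turn=[[0, 0, 0], [0, 0, 0], [0, 0, 0], [0, 0, 0], [0, 0, 0], [0, 0, 0]], translation=[[0, 0.001, 0.002], [0, 0.001, 0.007], [0, 0.001, 0.012], [0, 0.001, 0.018], [0, 0.001, 0.024], [0, 0.001, 0.024]], grip=[1, 1, 1, 1, 1, 1])

```text
clock: 14.72
tool_pos: [0.5309, 0.146, 0.109]
eef_rot: [0.222, 0.975, -0.0, -0.001]
contact_force: [-0.7, 0.3, -1.3]
opening: 0.573
finger_force: 30.0
```

>>> jog_arm(turn=[[0, 0, 0], [0, 0, 0], [0, 0, 0], [0, 0, 0]], translation=[[0, 0, 0.004], [0, 0, 0.0075], [0, 0, 0.0085], [0, 0, 0.0085]], grip=[1, 1, 1, 1])

```text
clock: 15.22
tool_pos: [0.5314, 0.146, 0.1011]
eef_rot: [0.222, 0.975, 0.0, -0.0]
contact_force: [-0.2, -0.4, 0.4]
opening: 0.574
finger_force: 30.0
```

>>> jog_arm(turn=[[0, 0, 0], [0, 0, 0], [0, 0, 0]], translation=[[0, 0, 0.0013], [0, 0, 0.0026], [0, 0, 0.0026]], grip=[1, 1, 1])

```text
clock: 15.6
tool_pos: [0.5315, 0.1462, 0.0988]
eef_rot: [0.222, 0.975, 0.0, 0.0]
contact_force: [-0.9, 0.1, 1.8]
opening: 0.575
finger_force: 30.0
```

>>> jog_arm(turn=[[0, 0, 0], [0, 0, 0], [0, 0, 0], [0, 0, 0], [0, 0, 0], [0, 0, 0], [0, 0, 0], [0, 0, 0], [0, 0, 0], [0, 0, 0], [0, 0, 0], [0, 0, 0], [0, 0, 0], [0, 0, 0], [0, 0, 0], [0, 0, 0]], translation=[[0, 0, 0], [0, 0, 0], [0, 0, -0.01], [0, 0, -0.05], [0, 0, -0.09], [-0.009, -0.03, -0.1], [-0.022, -0.08, -0.1], [-0.038, -0.135, -0.1], [-0.054, -0.19, -0.1], [-0.069, -0.245, -0.09], [-0.085, -0.3, -0.07], [-0.101, -0.355, -0.04], [-0.1154, -0.4051, -0.01], [-0.1154, -0.4051, 0], [-0.1154, -0.4051, 0], [-0.1154, -0.4051, 0]], grip=[0, 0, 0, 0, 0, 0, 0, 0, 0, 0, 0, 0, 0, 0, 0, 0])

```text
clock: 17.6
tool_pos: [0.4614, -0.2672, 0.0997]
eef_rot: [0.221, 0.975, 0.001, 0.001]
contact_force: [-0.3, 0.1, 0.6]
opening: 1.0
finger_force: 0.0
```

```bash
python3 look.py w5.png retainer .006 .460 -.269; python3 -c "
from h import *
im=save('side','s5.png');im2=save('top','t5.png')
for d in models.place_of('side','washer'):print(d)
a=cv2.imread('pics/w5.png')[100:300,170:390];b=im[160:240,190:290,::-1];c=im2[205:265,195:255,::-1]
o=np.zeros((420,800,3),np.uint8);o[:364,:300]=cv2.resize(a,(300,364));o[:240,300:600]=cv2.resize(b,(300,240));o[:200,600:]=cv2.resize(c,(200,200));cv2.imwrite('pics/c5.png',o)"
```

```text
17.6 [ 0.46137688 -0.26723706  0.09972792] [2.20522004e-01 9.75381368e-01 5.80543735e-04 9.46322236e-04]
0.84 ((273.4534606933594, 218.28367614746094), (62.70120620727539, 63.25278854370117), 83.921142578125) [ 0.4608 -0.268   0.006 ] tool shift to it [ 0.0004 -0.0011  0.0937]
{'position': [0.5302, 0.1437, 0.0824], 'p': 0.53}
```

View pics/c5.png

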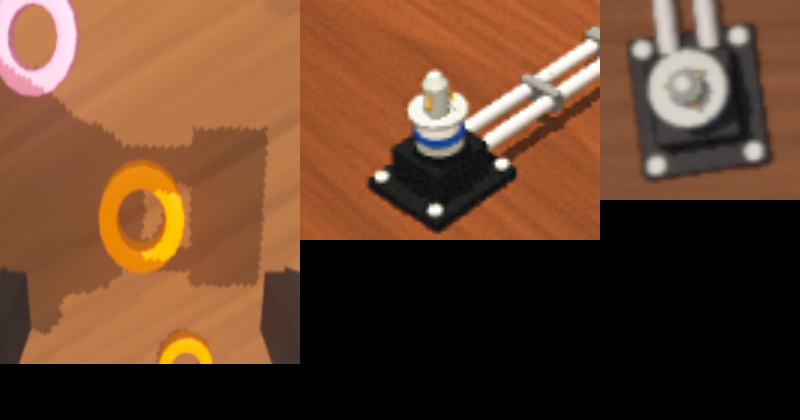

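>>> jog_arm(turn=[[0, 0, 0], [0, 0, 0], [0, 0, 0], [0, 0, 0], [0, 0, 0], [0, 0, 0], [0, 0, 0], [0, 0, 0], [0, 0, 0], [0, 0, 0], [0, 0, 0]], translation=[[0.0004, -0.0011, 0.04], [0.0004, -0.0011, 0.07], [0.0004, -0.0011, 0.077], [0.0004, -0.0011, 0.077], [0.0004, -0.0011, 0.077], [0.0004, -0.0011, 0.077], [0.0004, -0.0011, 0.077], [0.0004, -0.0011, 0.077], [0.0004, -0.0011, 0.077], [0.0004, -0.0011, 0.077], [0.0004, -0.0011, 0.077]], grip=[0, 0, 0, 0, 1, 1, 1, 1, 1, 1, 1], force=50)

```text
clock: 19.23
tool_pos: [0.4593, -0.2699, 0.0217]
eef_rot: [0.222, 0.975, -0.0, 0.0]
contact_force: [-1.1, -0.2, 2.8]
opening: 0.487
finger_force: 50.0
```

>>> jog_arm(turn=[[0, 0, 0], [0, 0, 0], [0, 0, 0], [0, 0, 0], [0, 0, 0], [0, 0, 0], [0, 0, 0], [0, 0, 0], [0, 0, 0], [0, 0, 0], [0, 0, 0], [0, 0, 0], [0, 0, 0], [0, 0, 0], [0, 0, 0], [0, 0, 0]], translation=[[0, 0, -0.03], [0, 0, -0.08], [0.009, 0.03, -0.12], [0.022, 0.08, -0.15], [0.038, 0.135, -0.155], [0.054, 0.19, -0.155], [0.069, 0.245, -0.155], [0.085, 0.3, -0.155], [0.101, 0.355, -0.155], [0.1151, 0.4059, -0.155], [0.1151, 0.4059, -0.155], [0.1151, 0.4059, -0.155], [0.1151, 0.4059, -0.155], [0.1151, 0.4059, -0.13], [0.1151, 0.4059, -0.114], [0.1151, 0.4059, -0.114]], grip=[1, 1, 1, 1, 1, 1, 1, 1, 1, 1, 1, 1, 1, 1, 1, 1])

```text
clock: 21.22
tool_pos: [0.5305, 0.1446, 0.1345]
eef_rot: [0.223, 0.975, -0.001, -0.001]
contact_force: [-0.0, 0.1, 0.1]
opening: 0.487
finger_force: 50.0
```

>>> jog_arm(turn=[[0, 0, 0], [0, 0, 0], [0, 0, 0], [0, 0, 0], [0, 0, 0], [0, 0, 0], [0, 0, 0]], translation=[[0, 0.0003, 0.002], [0, 0.0003, 0.007], [0, 0.0003, 0.012], [0, 0.0003, 0.017], [0, 0.0003, 0.022], [0, 0.0003, 0.0255], [0, 0.0003, 0.0255]], grip=[1, 1, 1, 1, 1, 1, 1])

```text
clock: 22.1
tool_pos: [0.531, 0.1459, 0.1096]
eef_rot: [0.222, 0.975, -0.0, -0.0]
contact_force: [-0.7, -0.2, -1.0]
opening: 0.489
finger_force: 50.0
```

>>> jog_arm(turn=[[0, 0, 0], [0, 0, 0], [0, 0, 0], [0, 0, 0]], translation=[[0, 0, 0.001], [0, 0, 0.002], [0, 0, 0.003], [0, 0, 0.003]], grip=[1, 1, 1, 1])

```text
clock: 22.6
tool_pos: [0.5314, 0.1462, 0.1071]
eef_rot: [0.222, 0.975, 0.0, 0.0]
contact_force: [0.0, -0.0, -0.2]
opening: 0.491
finger_force: 50.0
```

>>> jog_arm(turn=[[0, 0, 0], [0, 0, 0], [0, 0, 0], [0, 0, 0]], translation=[[0, 0, 0.0007], [0, 0, 0.0014], [0, 0, 0.002], [0, 0, 0.002]], grip=[1, 1, 1, 1])

```text
clock: 23.1
tool_pos: [0.5314, 0.1461, 0.1054]
eef_rot: [0.222, 0.975, 0.0, 0.0]
contact_force: [-0.9, -0.3, 5.5]
opening: 0.49
finger_force: 50.0
```

>>> jog_arm(turn=[[0, 0, 0], [0, 0, 0], [0, 0, 0], [0, 0, 0]], translation=[[0, 0, 0.0005], [0, 0, 0.001], [0, 0, 0.0015], [0, 0, 0.0015]], grip=[1, 1, 1, 1])

```text
clock: 23.6
tool_pos: [0.5314, 0.1462, 0.1041]
eef_rot: [0.222, 0.975, 0.0, 0.0]
contact_force: [-0.9, -1.6, 7.6]
opening: 0.489
finger_force: 50.0
```

>>> jog_arm(turn=[[0, 0, 0], [0, 0, 0], [0, 0, 0]], translation=[[0, 0, 0.0005], [0, 0, 0.001], [0, 0, 0.001]], grip=[1, 1, 1])

```text
clock: 23.98
tool_pos: [0.5314, 0.1461, 0.1033]
eef_rot: [0.222, 0.975, 0.0, 0.0]
contact_force: [-2.8, -0.8, 10.5]
opening: 0.49
finger_force: 50.0
```

>>> jog_arm(turn=[[0, 0, 0], [0, 0, 0], [0, 0, 0]], translation=[[0, 0, 0.0003], [0, 0, 0.0006], [0, 0, 0.0006]], grip=[1, 1, 1])

```text
clock: 24.35
tool_pos: [0.5315, 0.1462, 0.1028]
eef_rot: [0.222, 0.975, 0.0, 0.0]
contact_force: [-1.7, -2.2, 10.7]
opening: 0.489
finger_force: 50.0
```

>>> jog_arm(turn=[[0, 0, 0], [0, 0, 0], [0, 0, 0]], translation=[[0, 0, -0.0008], [0, 0, -0.0015], [0, 0, -0.0015]], grip=[1, 1, 1])

```text
clock: 24.72
tool_pos: [0.5314, 0.1461, 0.1041]
eef_rot: [0.222, 0.975, 0.0, 0.0]
contact_force: [-0.9, -1.0, 7.9]
opening: 0.491
finger_force: 50.0
```

>>> jog_arm(turn=[[0, 0, 0], [0, 0, 0], [0, 0, 0]], translation=[[0, 0, -0.0005], [0, 0, -0.0009], [0, 0, -0.0009]], grip=[1, 1, 1])

```text
clock: 25.1
tool_pos: [0.5314, 0.1462, 0.1045]
eef_rot: [0.222, 0.975, 0.0, 0.0]
contact_force: [-0.5, -0.4, 5.5]
opening: 0.493
finger_force: 50.0
```

>>> jog_arm(turn=[[0, 0, 0], [0, 0, 0], [0, 0, 0]], translation=[[0, 0, -0.0005], [0, 0, -0.001], [0, 0, -0.001]], grip=[1, 1, 1])

```text
clock: 25.48
tool_pos: [0.5314, 0.1461, 0.1049]
eef_rot: [0.222, 0.975, 0.0, -0.0]
contact_force: [1.1, 0.5, -4.8]
opening: 0.492
finger_force: 50.0
```

>>> jog_arm(turn=[[0, 0, 0], [0, 0, 0], [0, 0, 0], [0, 0, 0], [0, 0, 0], [0, 0, 0], [0, 0, 0], [0, 0, 0], [0, 0, 0], [0, 0, 0], [0, 0, 0], [0, 0, 0], [0, 0, 0]], translation=[[0, 0, 0.0008], [0, 0, 0.0008], [0, 0, 0.0008], [0, 0, 0.0008], [0, 0, 0.0008], [0, 0, -0.02], [0, 0, -0.06], [0, 0, -0.1], [-0.03, -0.04, -0.12], [-0.06, -0.09, -0.12], [-0.08, -0.14, -0.12], [-0.08, -0.14, -0.12], [-0.08, -0.14, -0.12]], grip=[1, 1, 0, 0, 0, 0, 0, 0, 0, 0, 0, 0, 0])

```text
clock: 27.1
tool_pos: [0.5428, -0.0139, 0.2256]
eef_rot: [0.222, 0.975, 0.001, 0.0]
contact_force: [-0.2, -0.5, 0.3]
opening: 1.001
finger_force: 0.0
```

```bash
python3 -c "
from h import *
im=save('side','s6.png');im2=save('top','t6.png')
b=im[160:240,190:290,::-1];c=im2[205:265,195:255,::-1]
o=np.zeros((320,720,3),np.uint8);o[:320,:400]=cv2.resize(b,(400,320));o[:320,400:]=cv2.resize(c,(320,320));cv2.imwrite('pics/c6.png',o)"
```

```text
(no output)
```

View pics/c6.png

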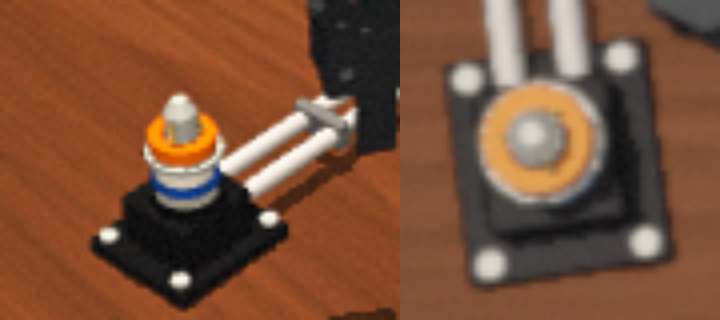

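The side and top crops show the stack in place: white bush, washer and orange retainer, with the catches out over the retainer. The gripper is clear of it.

```bash
python3 -c "
from plant import r
print(r.finish_job())"
```

```text
the job is handed in; nothing more can be done
None
```

The stack is built in order (bush, washer, retainer) and was handed in at about 27 s; a 4.8 N pull on the retainer did not free it, so the catches hold, pressing peaked near 11 N and the bystanders were never touched, though the hand-in returned no verdict.

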